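# Step the busbar insulators by height

### The job

Stand the four brown-red stand-off insulators upright on the four white pads of the mounting plate, one centred on each pad, so that they step down in height: the tallest on the pad next to the red end block, then the next tallest, down to the shortest beside the grey end block. Leave the power supply standing where it is.

Things in the scene. Friction and masses are not known exactly. Their poses are not given: they have to be found in the camera images.
- ins80_mid (a point): Tallest of four loose stand-off insulators: an upright brown-red resin barrel, 80 mm tall and 50 mm in diameter (straight-sided over the middle 70 % of its height, 2 mm smaller in radius at foot and top), brass insert in its top. The point is its centre, 40 mm above its foot; z up its axis. Starts standing on the table.
- ins65_mid (a point): Second tallest of four loose stand-off insulators: an upright brown-red resin barrel, 65 mm tall and 44 mm in diameter (straight-sided over the middle 70 % of its height, 2 mm smaller in radius at foot and top), brass insert in its top. The point is its centre, 32.5 mm above its foot; z up its axis. Starts standing on the table.
- ins50_mid (a point): Second shortest of four loose stand-off insulators: an upright brown-red resin barrel, 50 mm tall and 38 mm in diameter (straight-sided over the middle 70 % of its height, 2 mm smaller in radius at foot and top), brass insert in its top. The point is its centre, 25 mm above its foot; z up its axis. Starts standing on the table.
- ins35_mid (a point): Shortest of four loose stand-off insulators: an upright brown-red resin barrel, 35 mm tall and 32 mm in diameter (straight-sided over the middle 70 % of its height, 2 mm smaller in radius at foot and top), brass insert in its top. The point is its centre, 17.5 mm above its foot; z up its axis. Starts standing on the table.
- pad0: One of four equal white square pads, 60 x 60 mm and 3 mm thick, with a small dark centre dot, fixed in a straight row at 80 mm pitch on a steel mounting plate (84 x 470 x 5 mm, flat on the table, fixed). This is number 0 counted along the plate's y axis. Origin: centre of its underside, 5 mm above the table; its top is 8 mm above the table. y runs along the row, x across it. Which end of the row is the red one changes from start to start.
- pad1: One of four equal white square pads, 60 x 60 mm and 3 mm thick, with a small dark centre dot, fixed in a straight row at 80 mm pitch on a steel mounting plate (84 x 470 x 5 mm, flat on the table, fixed). This is number 1 counted along the plate's y axis. Origin: centre of its underside, 5 mm above the table; its top is 8 mm above the table. y runs along the row, x across it. Which end of the row is the red one changes from start to start.
- pad2: One of four equal white square pads, 60 x 60 mm and 3 mm thick, with a small dark centre dot, fixed in a straight row at 80 mm pitch on a steel mounting plate (84 x 470 x 5 mm, flat on the table, fixed). This is number 2 counted along the plate's y axis. Origin: centre of its underside, 5 mm above the table; its top is 8 mm above the table. y runs along the row, x across it. Which end of the row is the red one changes from start to start.
- pad3: One of four equal white square pads, 60 x 60 mm and 3 mm thick, with a small dark centre dot, fixed in a straight row at 80 mm pitch on a steel mounting plate (84 x 470 x 5 mm, flat on the table, fixed). This is number 3 counted along the plate's y axis. Origin: centre of its underside, 5 mm above the table; its top is 8 mm above the table. y runs along the row, x across it. Which end of the row is the red one changes from start to start.
- red_block: Fixed black end block with a red cap, 60 mm (across the row, x) x 36 mm (along the row, y) x 42 mm tall, standing on the plate at one end of the row, its centre 80 mm from the nearest pad's centre. Origin: centre of its underside, 5 mm above the table. A like block with a grey cap stands at the other end. The two swap ends from start to start.
- supply: Bystander: loose upright power-supply unit, aluminium box with a green band, 100 (x) x 55 (y) x 90 mm tall, standing on the table off the left (+y) end of the plate. Origin: centre of its underside.
Things that resemble listed ones, but are neither listed nor needed, are in the scene too. Leave any blue look-alike of the part that bears ins50_mid alone.

How it is judged:
At the end, for the whole second after the job is handed in: Every insulator stands upright (within 0.1 rad) and at rest on its own pad, foot on the pad (height within 4 mm), centre within 12 mm of the pad's centre, heights falling 80, 65, 50, 35 mm from the red end block to the grey one (((horizontal distance between red_block and pad0 below 0.12 m and horizontal distance between ins80_mid and pad0 below 0.012 m and horizontal distance between ins65_mid and pad1 below 0.012 m and horizontal distance between ins50_mid and pad2 below 0.012 m and horizontal distance between ins35_mid and pad3 below 0.012 m) or (horizontal distance between red_block and pad3 below 0.12 m and horizontal distance between ins80_mid and pad3 below 0.012 m and horizontal distance between ins65_mid and pad2 below 0.012 m and horizontal distance between ins50_mid and pad1 below 0.012 m and horizontal distance between ins35_mid and pad0 below 0.012 m)) and angle between each of ins80_mid, ins65_mid, ins50_mid, ins35_mid's own z axis and vertical below 0.1 rad and height (world z) of ins80_mid between 0.044 and 0.052 m and linear speed of each of ins80, ins65, ins50, ins35 below 0.02 m/s and height (world z) of ins65_mid between 0.0365 and 0.0445 m and height (world z) of ins50_mid between 0.029 and 0.037 m and height (world z) of ins35_mid between 0.0215 and 0.0295 m); the robot touches nothing.
It fails at once if the power supply is pushed more than 25 mm from its place or tipped (distance of supply from where it was at the start of the episode above 0.025 m or angle between supply's own z axis and vertical above 0.3 rad).
It also fails if it takes over 99 s, if anything falls off the work surface, if the arm or the gripper's body presses on something with over 40 N, if the wrist force passes 120 N, or if a joint passes its speed limit or range.

### The arm

A 6-joint arm with a two-finger parallel gripper is mounted at the origin on the work surface. World frame = base frame: x ahead of the robot, y to its left, z up, the work surface at z = 0. Lengths are in m, angles in rad, forces in N, time in s.
With the tool pointing down it reaches from about 0.275 to 0.825 m from the base axis. Payload 5.2 kg.
Tool frame: the origin (TCP) lies between the finger pads; the fingertips stand 22 mm ahead of it and the grasp point (between the pads) lies 3 mm ahead of it; y points along the fingers, x is the direction in which the jaws open and shut, and the axes are right-handed (so a half turn about y gives the same grasp; the last joint's range is limited). The gripper opens to 93 mm and grips with 3 to 60 N. Pads are 15 mm wide; open, the fingers measure 128 mm over their backs; the gripper's body (75 mm by 188 mm) begins 65 mm behind the grasp point.
Start: joints at [1.123, 0.259, 1.535, -0, 1.348, -0.203], TCP at [0.133, 0.534, 0.241] pointing down, gripper open.
Joint ranges: [-3.14, 3.14], [-0.91, 2.08], [0.19, 2.58], [-1.22, 4.36], [0.22, 2.71], [-3.12, 3.12]. Speed limits (rad/s): [2.57, 2.57, 3.14, 3.14, 3.14, 3.14].

### API

Orientations are given as a unit quaternion [w, x, y, z].
In Python, from cell import r gives the robot as it stands. The module is installed in compiled form; this text tells all that it offers.
- The arm moves only by the tool send_rows, never from a script. Its arguments are lists of equal length, an entry for each row: "gripper": the opening, from 0 (shut) to 1 (fully open); "offset": the shift along the world's x, y, z scaled (see below), a list of three; "twist": the turn about the world's z scaled (see below). In form: {"gripper": [gripper, ...], "offset": [[x, y, z], ...], "twist": [twist, ...]}. A call has 1 to 12 rows; each row shifts and turns the pose as measured when the row begins; what a row does not reach is not made up. The controller multiplies each number of a shift by 2 cm and each number of a turn by 1.5 rad. A row lasts 1/8 s, in which the tool goes at most 62.5 mm and 10.7 degrees, less where a joint would pass 70% of its speed; a pose out of reach is approached as far as the arm can. A call with a number of a shift or a turn outside -1 to 1 is refused whole. A call with a gripper value outside its range is refused whole. The fingers move at their own pace and stop on an object; "force" is the grip in N (left out, the last holds). Time passes only in rows, so rows that do not move let the fingers close. It gives the time, the measured TCP pose, the force and the opening at its end, in the units of the state.
- r.get_obs(): the state, without advancing time (a new reading comes with each control period).
- r.get_image(name): name is "side" or "top" or "wrist"; returns a dict with "frame" (420x560x3 uint8, red, green, blue), "K" (3x3 intrinsics, pixels), "distortion" ([k1, k2, p1, p2, k3] as OpenCV has them; the pictures are not rectified), "camera_from_world" (4x4, takes a point from world to camera coordinates). Camera axes: x right, y down, z forward; pixel columns grow to the right and rows downward; lengths in m; the calibration is good to about 2 mm. A picture is of the moment at which its call begins. There is no depth.
- r.finish_job(): hands the job in, once; it reports no verdict.
Trained networks look in the newest picture that a camera, given by its name, has taken for a name from the list of things; names that differ only in an ending like _2 or _b are one class to them, and where a whole thing is asked for, a point or a joint stands for the part that bears it (a point fixed in the world has none). Each returns a list of dicts, best first, with "confidence" (0 to 1); they miss things now and then, are a little off and sometimes report something else, mostly with a low value. They report only what shows in the picture. A call takes as long as a camera call. They do not tell look-alikes from the thing itself.
- r.recognise(target, camera): "extent" ([centre column, centre row, width, height] in pixels, round what is visible of it).
- r.trace(target, camera): "mask" (420x560 bool, what is visible of it) and "extent" ([centre column, centre row, width, height] in pixels, round what is visible of it).
- r.mark_of(target, camera): "at" ([column, row] in pixels: a listed point, or the origin of a listed thing).
The state is a dict: "time": time; "joint_positions": joint angles; "qd": joint speeds; "effort": joint torques, N m; "tcp_pos": TCP position; "orientation": TCP orientation; "contact_force": force on the tool from outside, world axes, zero at the start; "torque": the same for the moment, N m; "gripper_width": opening from 0.0 (shut) to 1.0 (fully open).
Only numpy, scipy, OpenCV 4.12 (cv2) and the standard library are available. Lean on these libraries where they do the work, as an engineer would, in place of code of your own. Each camera call takes 0.05 s, during which the arm holds its last target.

## Working session

There is one attempt and no reset: what is moved stays moved. The work goes in short steps, Python scripts to look and compute and a tool call to move; the robot and the scene stay as the last step left them, time stands still between calls to the robot, and variables do not carry over. Pictures are saved under pics/ and viewed, and the job is handed in when it is done.

Besides the shell and the picture viewer there is one more tool, called after "Emit:" as name(argument=value, ...) on one line, values as JSON. send_rows: Moves the arm, as the interface text tells. Shifts and turns lie within -1 to 1; 1 stands for 2 cm of shift or 1.5 rad of turn. Its arguments: {"type":"object","properties":{"gripper":{"type":"array"},"offset":{"type":"array"},"twist":{"type":"array"},"force":{"type":"number"}},"required":["gripper","offset","twist"]}

```bash
mkdir -p pics
cat > h.py <<'E'
from cell import r
import numpy as np, cv2
def ray(im,uv):
    K=im["K"];d=np.array(im["distortion"],float)
    p=cv2.undistortPoints(np.array([[uv]],float),np.array(K,float),d)[0,0]
    T=np.array(im["camera_from_world"]);R=T[:3,:3];t=T[:3,3]
    return -R.T@t, R.T@np.array([p[0],p[1],1])
def atz(im,uv,z):
    c,d=ray(im,uv); return c+d*(z-c[2])/d[2]
def save(im,n): cv2.imwrite("pics/"+n,im["frame"][:,:,::-1])
Z=dict(ins80_mid=.04,ins65_mid=.0325,ins50_mid=.025,ins35_mid=.0175,pad0=.005,pad1=.005,pad2=.005,pad3=.005,red_block=.005,supply=0)
E
python3 - <<'E'
from h import *
o=r.get_obs();print(o["time"],o["tcp_pos"],o["orientation"])
for c in("top","side"):
    im=r.get_image(c);save(im,c+"0.png")
    for n,z in Z.items():
        for m in r.mark_of(n,c)[:3]:
            print(c,n,round(m["confidence"],2),np.round(m["at"],1),np.round(atz(im,m["at"],z),3))
print(r.get_obs()["time"])
E
```

```text
0.0 [0.13308357 0.5331544  0.23984286] [-0.55701764  0.55758973  0.43466383 -0.43576644]
top ins80_mid 0.82 [330.3 253.5] [ 0.429 -0.073  0.04 ]
top ins65_mid 0.72 [275.8 238.9] [0.462 0.07  0.032]
top ins65_mid 0.16 [345.5 189.4] [ 0.6   -0.113  0.032]
top ins50_mid 0.73 [193.8 213.6] [0.523 0.288 0.025]
top ins50_mid 0.71 [246.5 239.6] [0.459 0.147 0.025]
top ins50_mid 0.63 [210.8 244.1] [0.444 0.24  0.025]
top ins35_mid 0.58 [391.8 256.7] [ 0.425 -0.241  0.018]
top pad0 0.98 [262.9 189.9] [0.596 0.109 0.005]
top pad0 0.94 [286.5 192.5] [0.591 0.044 0.005]
top pad0 0.92 [316.  186.8] [ 0.609 -0.037  0.005]
top pad1 0.98 [262.9 189.9] [0.596 0.109 0.005]
top pad1 0.94 [286.5 192.5] [0.591 0.044 0.005]
top pad1 0.92 [316.  186.8] [ 0.609 -0.037  0.005]
top pad2 0.98 [262.9 189.9] [0.596 0.109 0.005]
top pad2 0.94 [286.5 192.5] [0.591 0.044 0.005]
top pad2 0.92 [316.  186.8] [ 0.609 -0.037  0.005]
top pad3 0.98 [262.9 189.9] [0.596 0.109 0.005]
top pad3 0.94 [286.5 192.5] [0.591 0.044 0.005]
top pad3 0.92 [316.  186.8] [ 0.609 -0.037  0.005]
top red_block 0.79 [234.3 193. ] [0.584 0.1
[... 571 characters left out ...]
[0.598 0.034 0.005]
side pad1 0.87 [365.6 277. ] [ 0.607 -0.128  0.005]
side pad1 0.87 [337.7 253.2] [ 0.605 -0.045  0.005]
side pad2 0.96 [311.  233.2] [0.598 0.034 0.005]
side pad2 0.87 [365.6 277. ] [ 0.607 -0.128  0.005]
side pad2 0.87 [337.7 253.2] [ 0.605 -0.045  0.005]
side pad3 0.96 [311.  233.2] [0.598 0.034 0.005]
side pad3 0.87 [365.6 277. ] [ 0.607 -0.128  0.005]
side pad3 0.87 [337.7 253.2] [ 0.605 -0.045  0.005]
side red_block 0.72 [203.2 153.4] [0.559 0.412 0.005]
side red_block 0.69 [262.7 197.2] [0.582 0.19  0.005]
side red_block 0.26 [310.5 233.9] [0.595 0.033 0.005]
side supply 0.78 [200.8 153.2] [0.558 0.422 0.   ]
side supply 0.51 [280.  289.7] [ 0.451 -0.039  0.   ]
1.1
```

View pics/top0.png

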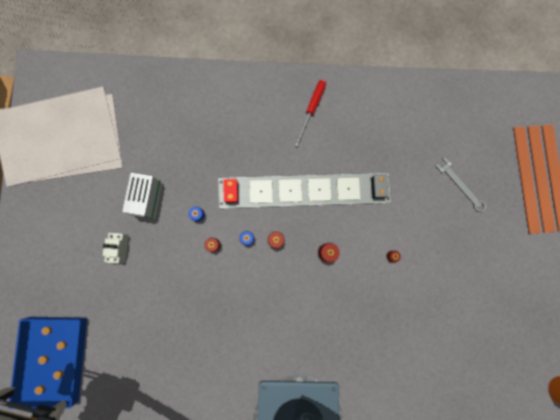

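View pics/side0.png

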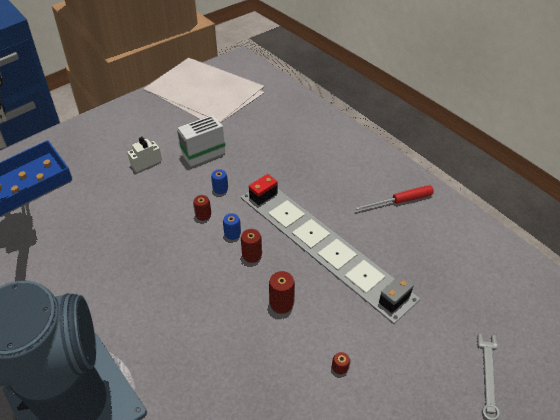

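Top view: red block is on the left at (231,190), pads at columns 261, 290, 319 and 348, grey block at 381. The brown insulators are 80 at (330,253), 65 at (276,240), 50 at (211,244) and 35 at (394,256). The blue look-alikes are at (247,238) and (196,213). The side view agrees. Next I refine by colour segmentation.

```bash
cat > loc.py <<'E'
from h import *
from scipy.optimize import least_squares
from scipy.spatial import ConvexHull
ims={c:r.get_image(c) for c in("top","side")}
def proj(im,P):
    T=np.array(im["camera_from_world"]);rv,_=cv2.Rodrigues(T[:3,:3])
    return cv2.projectPoints(np.asarray(P,float),rv,T[:3,3],np.array(im["K"],float),np.array(im["distortion"],float))[0][:,0]
def insmask(im):
    f=cv2.cvtColor(im["frame"],cv2.COLOR_RGB2HSV);h,s,v=cv2.split(f)
    return ((((h<12)|(h>168))&(s>110)&(v>25))).astype(np.uint8)
def padcent(im):
    f=im["frame"].astype(int);m=((f.min(2)>205)).astype(np.uint8)
    n,l,st,ce=cv2.connectedComponentsWithStats(m)
    return [(ce[i],st[i]) for i in range(1,n) if st[i,4]>120]
def cyl(x,y,z0,h,rad):
    a=np.linspace(0,2*np.pi,40,endpoint=False);P=[]
    for zz,rr in((0,rad-.002),(.15*h,rad),(.85*h,rad),(h,rad-.002)):
        P+= [[x+rr*np.cos(t),y+rr*np.sin(t),z0+zz] for t in a]
    return P
def box(im,x,y,z0,h,rad):
    q=proj(im,cyl(x,y,z0,h,rad)); return np.r_[q.min(0),q.max(0)]
E
python3 - <<'E'
from loc import *
ap={'ins80':(.432,-.071,.08,.025),'ins65':(.462,.072,.065,.022),'ins50':(.442,.238,.05,.019),'ins35':(.425,-.24,.035,.016)}
for n,(x,y,h,rad) in ap.items():
  for c,im in ims.items():
    m=insmask(im); b=box(im,x,y,0,h,rad)
    m=cv2.morphologyEx(m,cv2.MORPH_CLOSE,np.ones((5,5)))
    k,l,st,ce=cv2.connectedComponentsWithStats(m)
    i=1+np.argmin(np.linalg.norm(ce[1:]-(b[:2]+b[2:])/2,axis=1))
    s=st[i];mb=np.r_[s[0]-.5,s[1]-.5,s[0]+s[2]-.5,s[1]+s[3]-.5]
    f=lambda p:(box(im,p[0],p[1],0,h,rad)-mb)
    o=least_squares(f,[x,y]);print(n,c,np.round(o.x,4),'res',np.round(o.fun,1))
for c,im in ims.items():
  for ce,s in padcent(im): print(c,'pad',np.round(ce,1),s[4],np.round(atz(im,ce,.008),4))
for n in("top","side"):
  for b in r.mark_of("red_block",n)[:1]: print(b)
o=r.get_obs()
from scipy.spatial.transform import Rotation as R
q=o["orientation"];print(R.from_quat([q[1],q[2],q[3],q[0]]).as_matrix().round(3),o["gripper_width"],o["time"])
E
```

```text
ins80 top [ 0.4324 -0.067 ] res [-1.3 -0.5  1.2  0.4]
ins80 side [ 0.4313 -0.0664] res [-0.6  0.1  0.6 -0.1]
ins65 top [0.459  0.0711] res [-0.6 -0.2  0.6  0.2]
ins65 side [0.46   0.0697] res [-0.3 -0.1  0.3  0.1]
ins50 top [0.4428 0.2361] res [-0.7 -0.4  0.8  0.4]
ins50 side [0.4431 0.2347] res [-0.6  0.   0.6 -0. ]
ins35 top [ 0.4272 -0.2438] res [-1.  -0.6  0.9  0.6]
ins35 side [ 0.4278 -0.2439] res [-0.3 -0.3  0.3  0.3]
top pad [137.5 198.3] 379 [0.561  0.4428 0.008 ]
top pad [318.9 188.9] 410 [ 0.6032 -0.0442  0.008 ]
top pad [348.1 188.2] 353 [ 0.6077 -0.1248  0.008 ]
top pad [260.5 190.8] 456 [0.5925 0.1152 0.008 ]
top pad [289.8 190. ] 439 [0.5975 0.0354 0.008 ]
side pad [363.2 281.7] 123 [ 0.5933 -0.1351  0.008 ]
{'at': [231.1, 193.6], 'confidence': 0.88}
{'at': [339.2, 360.2], 'confidence': 0.73}
[[ 0.242  0.    -0.97 ]
 [ 0.97  -0.     0.242]
 [-0.    -1.    -0.   ]] 1.003816705986347 1.3
```

Emit:
send_rows(gripper=[1, 1, 1, 1, 1, 1, 1, 1, 1, 1, 1, 1], offset=[[1, -1, 0], [1, -1, 0], [1, -1, 0], [1, -1, 0], [1, -1, 0], [1, -1, 0], [1, -1, 0], [1, -1, 0], [1, -1, 0], [1, -1, 0], [1, -1, 0], [1, -1, 0]], twist=[-0.12, -0.12, -0.12, -0.12, -0.12, -0.12, -0.12, 0, 0, 0, 0, 0], force=25)

```text
time: 2.8
tcp_pos: [0.3789, 0.2871, 0.2415]
orientation: [0.708, -0.706, -0.011, 0.009]
contact_force: [0.4, -0.0, -0.5]
gripper_width: 1.001
```

Emit:
send_rows(gripper=[1, 1, 1, 1, 1, 1, 1, 1, 1], offset=[[0.8, -0.65, -0.5], [0.8, -0.65, -0.5], [0.8, -0.65, -1], [0.8, -0.62, -1], [0, 0, -1], [0, 0, -1], [0, 0, -1], [0, 0, -0.5], [0, 0, 0]], twist=[0.025, 0, 0, 0, 0, 0, 0, 0, 0])

```text
time: 3.92
tcp_pos: [0.4481, 0.232, 0.1092]
orientation: [0.708, -0.706, -0.024, 0.019]
contact_force: [0.9, -0.1, 0.0]
gripper_width: 1.004
```

Run:
```python
from h import *
im=r.get_image("wrist");save(im,"w1.png")
im2=r.get_image("side");save(im2,"s1.png")
o=r.get_obs();print(o["tcp_pos"],o["orientation"])
```

```text
[0.44869871 0.23222042 0.11007817] [ 0.70799027 -0.70553064 -0.02514886  0.01854248]
```

View pics/w1.png

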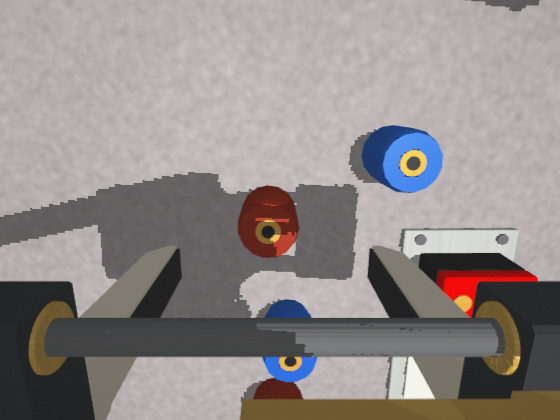

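View pics/s1.png

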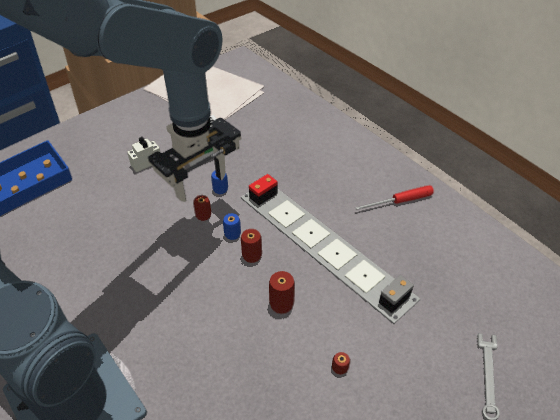

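Wrist view: the brown 50 sits between the fingers with its insert at (268,232), a little left of the jaw middle at about 274. One blue look-alike is at (410,160) and the other, nearer the jaw bar, at (290,340).

Run:
```python
from h import *
im=r.get_image("wrist")
print(atz(im,(268,231.5),.05),atz(im,(413,163),.05))
o=r.get_obs();print(o["tcp_pos"])
```

```text
[0.44425169 0.23557456 0.05      ] [0.52371567 0.28113328 0.05      ]
[0.44886963 0.23231135 0.11030953]
```

Emit:
send_rows(gripper=[1, 1, 1, 1, 1, 0, 0, 0, 0, 0], offset=[[-0.25, 0.15, -0.5], [0, 0, -1], [0, 0, -1], [0, 0, -1], [0, 0, -0.35], [0, 0, 0], [0, 0, 0], [0, 0, 0], [0, 0, 0], [0, 0, 0]], twist=[0, 0, 0, 0, 0, 0, 0, 0, 0, 0])

```text
time: 5.32
tcp_pos: [0.4451, 0.2374, 0.0346]
orientation: [0.709, -0.705, -0.029, 0.015]
contact_force: [1.0, 0.3, -0.2]
gripper_width: 0.515
```

Emit:
send_rows(gripper=[0, 0, 0, 0], offset=[[0, -0.05, 0], [0, 0, 0], [0, 0, 0], [0, 0, 0]], twist=[0, 0, 0, 0])

```text
time: 5.82
tcp_pos: [0.4451, 0.2364, 0.0348]
orientation: [0.709, -0.704, -0.029, 0.015]
contact_force: [0.4, -0.6, 0.3]
gripper_width: 0.404
```

Emit:
send_rows(gripper=[0, 0, 0, 0, 0, 0, 0, 0, 0, 0, 0, 0], offset=[[0, 0, 1], [0, 0, 1], [0, 0, 1], [0, 0, 1], [0.6, -1, 0], [0.6, -1, 0], [0.6, -1, 0], [0.6, -1, 0], [0.6, -1, 0], [0.6, -1, 0], [0.6, -1, 0], [0.6, -1, 0]], twist=[0, 0, 0, 0, 0, 0, 0, 0, 0, 0, 0, 0])

```text
time: 7.32
tcp_pos: [0.54, 0.0715, 0.1144]
orientation: [0.708, -0.705, -0.028, 0.019]
contact_force: [-0.3, 0.1, -1.5]
gripper_width: 0.402
```

Emit:
send_rows(gripper=[0, 0, 0, 0, 0, 0, 0, 0], offset=[[0.5, -0.95, 0], [0.5, -0.95, 0], [0.5, -0.95, 0], [0.5, -0.95, 0], [0.5, -0.95, -0.5], [0.5, -0.95, -1], [0, 0, 0], [0, 0, 0]], twist=[0.01, 0.01, 0, 0, 0, 0, 0, 0])

```text
time: 8.32
tcp_pos: [0.6024, -0.0501, 0.0806]
orientation: [0.708, -0.705, -0.036, 0.03]
contact_force: [-0.2, -0.5, -0.4]
gripper_width: 0.405
```

Run:
```python
from h import *
im=r.get_image("wrist");save(im,"w2.png")
o=r.get_obs();print(o["tcp_pos"],o["orientation"])
```

```text
[ 0.60225277 -0.05001488  0.08064481] [ 0.70802216 -0.70459814 -0.03656868  0.03014643]
```

View pics/w2.png

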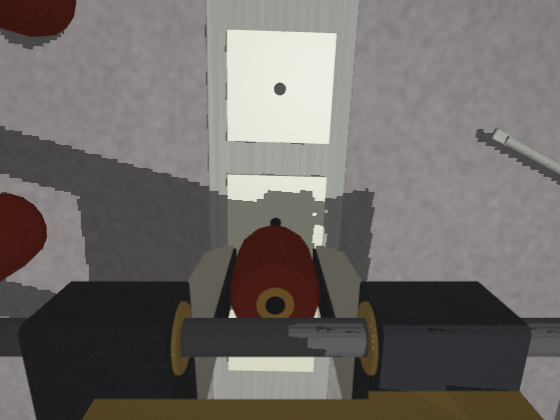

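Wrist view: the 50 is held upright, insert at (276,305). The dots of the two pads further on show at (280,89) and (276,223).

Run:
```python
from h import *
im=r.get_image("wrist")
for p,z in(((280,89),.008),((276,223),.008),((276,305),.096)): print(atz(im,p,z))
```

```text
[0.5971873  0.03454594 0.008     ]
[ 0.60249217 -0.04504542  0.008     ]
[ 0.60179722 -0.05090768  0.096     ]
```

Emit:
send_rows(gripper=[0, 0, 0, 0, 0, 0], offset=[[0.05, 0.32, 0], [0, 0, -0.6], [0, 0, -0.6], [0, 0, -0.4], [0, 0, 0], [0, 0, 0]], twist=[0, 0, 0, 0, 0, 0])

```text
time: 9.18
tcp_pos: [0.6029, -0.041, 0.0473]
orientation: [0.708, -0.705, -0.038, 0.031]
contact_force: [-0.1, 0.2, -0.9]
gripper_width: 0.402
```

Emit:
send_rows(gripper=[0, 0, 0, 0.6, 0.6, 0.6, 1, 1], offset=[[0, -0.1, -0.15], [0, 0, -0.08], [0, 0, 0], [0, 0, 0], [0, 0, 0], [0, 0, 0], [0, 0, 1], [0, 0, 1]], twist=[0, 0, 0, 0, 0, 0, 0, 0])

```text
time: 10.18
tcp_pos: [0.6027, -0.0434, 0.0829]
orientation: [0.708, -0.704, -0.037, 0.031]
contact_force: [0.6, 0.5, -0.4]
gripper_width: 0.764
```

Emit:
send_rows(gripper=[1, 1, 1, 1, 1, 1, 1, 1, 1, 1, 1], offset=[[0, 0, 1], [-0.8, 0.65, 0.5], [-0.9, 0.7, 0], [-0.9, 0.7, 0], [-0.9, 0.7, 0], [-0.9, 0.7, 0], [-0.9, 0.7, 0], [-0.9, 0.7, 0], [-0.9, 0.7, 0], [0, 0, 0], [0, 0, 0]], twist=[-0.02, 0, 0, 0, 0, 0, 0, 0, 0, 0, 0])

```text
time: 11.55
tcp_pos: [0.4594, 0.0697, 0.1182]
orientation: [0.708, -0.706, -0.03, 0.017]
contact_force: [0.2, -0.2, -0.1]
gripper_width: 1.002
```

Run:
```python
from h import *
im=r.get_image("wrist");save(im,"w3.png")
o=r.get_obs();print(o["tcp_pos"],o["orientation"])
```

```text
[0.45932668 0.06969632 0.11805145] [ 0.7077045  -0.70568997 -0.0296591   0.01662362]
```

View pics/w3.png

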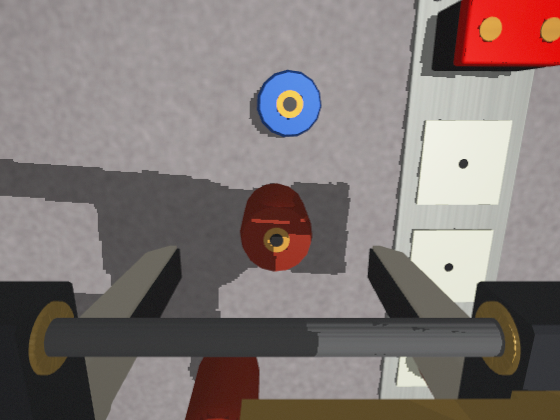

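The 65's insert is at (277,240), centred between the fingers. The blue one at (290,103) is clear of them. Descending.

Emit:
send_rows(gripper=[1, 1, 1, 1, 1, 0, 0, 0, 0, 0, 0, 0], offset=[[0, 0, -0.5], [0, 0, -1], [0, 0, -1], [0, 0, -1], [0, 0, -0.35], [0, 0, 0], [0, 0, 0], [0, 0, 0], [0, 0, 0], [0, 0, 0], [0, 0, 0], [0, 0, 0]], twist=[0, 0, 0, 0, 0, 0, 0, 0, 0, 0, 0, 0])

```text
time: 13.1
tcp_pos: [0.4634, 0.067, 0.0383]
orientation: [0.707, -0.706, -0.03, 0.014]
contact_force: [-0.1, -0.1, -2.0]
gripper_width: 0.471
```

Emit:
send_rows(gripper=[0, 0, 0, 0, 0, 0, 0, 0, 0, 0, 0, 0], offset=[[0, 0, 1], [0, 0, 1], [0, 0, 1], [0.9, -0.2, 0], [0.9, -0.2, 0], [0.9, -0.2, 0], [0.9, -0.2, 0], [0.9, -0.2, 0], [0.9, -0.2, 0], [0.9, -0.2, 0], [0, 0, 0], [0, 0, 0]], twist=[0, 0, 0, 0, 0, 0, 0, 0, 0, 0, 0, 0])

```text
time: 14.6
tcp_pos: [0.5896, 0.039, 0.0964]
orientation: [0.708, -0.706, -0.028, 0.016]
contact_force: [-0.2, -0.1, -1.6]
gripper_width: 0.469
```

Run:
```python
from h import *
im=r.get_image("wrist");save(im,"w4.png")
o=r.get_obs();print(o["tcp_pos"],o["orientation"])
```

```text
[0.58962016 0.03898113 0.09648623] [ 0.70792997 -0.7055504  -0.02766339  0.0163869 ]
```

View pics/w4.png

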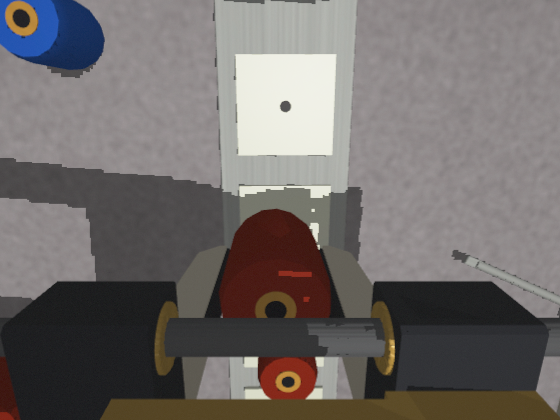

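The 65 is held upright with its insert at (276,310). The placed 50 stands behind it at (288,380), and the dot of the red-end pad is at (286,106).

Run:
```python
from h import *
im=r.get_image("wrist")
for p,z in(((286,106),.008),((276,310),.123),((288,381),.058)): print(atz(im,p,z))
```

```text
[0.59255052 0.11459226 0.008     ]
[0.58851101 0.04260183 0.123     ]
[ 0.60255832 -0.04415616  0.058     ]
```

Emit:
send_rows(gripper=[0, 0, 0, 0, 0, 0], offset=[[0.42, -0.3, 0], [0, 0, -0.7], [0, 0, -0.7], [0, 0, -0.7], [0, 0, 0], [0, 0, 0]], twist=[0, 0, 0, 0, 0, 0])

```text
time: 15.45
tcp_pos: [0.5967, 0.033, 0.0506]
orientation: [0.708, -0.705, -0.027, 0.017]
contact_force: [-0.3, -0.1, -1.6]
gripper_width: 0.472
```

Emit:
send_rows(gripper=[0, 0, 0, 0.65, 0.65, 0.65, 0.65, 1, 1, 1, 1], offset=[[0.1, -0.06, -0.12], [0, 0, -0.08], [0, 0, 0], [0, 0, 0], [0, 0, 0], [0, 0, 0], [0, 0, 0], [0, 0, 1], [0, 0, 1], [0, 0, 1], [0, 0, 0.5]], twist=[0, 0, 0, 0, 0, 0, 0, 0, 0, 0, 0])

```text
time: 16.82
tcp_pos: [0.5994, 0.0318, 0.1192]
orientation: [0.708, -0.705, -0.027, 0.017]
contact_force: [-0.3, -0.1, -0.2]
gripper_width: 0.986
```

Emit:
send_rows(gripper=[1, 1, 1, 1, 1, 1, 1, 1, 1, 1, 1], offset=[[-0.93, -0.55, 0.4], [-0.93, -0.55, 0], [-0.93, -0.55, 0], [-0.93, -0.55, 0], [-0.93, -0.55, 0], [-0.93, -0.55, 0], [-0.93, -0.55, 0], [-0.93, -0.55, 0], [-0.9, -0.5, 0], [0, 0, 0], [0, 0, 0]], twist=[0, 0, 0, 0, 0, 0, 0, 0, 0, 0, 0])

```text
time: 18.2
tcp_pos: [0.4269, -0.0681, 0.1263]
orientation: [0.708, -0.705, -0.027, 0.017]
contact_force: [-0.3, 0.4, -0.1]
gripper_width: 0.999
```

Run:
```python
from h import *
im=r.get_image("wrist");save(im,"w5.png")
o=r.get_obs();print(o["tcp_pos"],o["orientation"])
```

```text
[ 0.42684639 -0.06801082  0.12626639] [ 0.70820368 -0.70526454 -0.02740849  0.01726993]
```

View pics/w5.png

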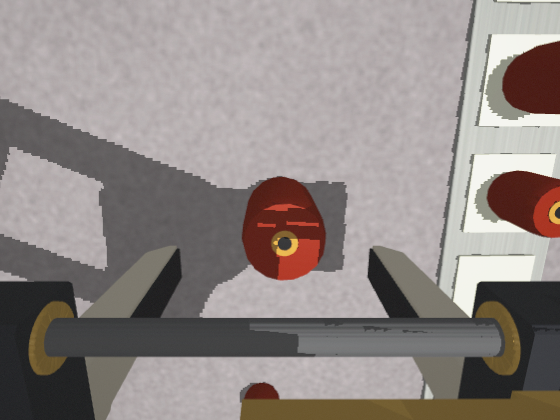

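The 80's insert is at (285,243), slightly right of the jaw centre, which matches the measured x of 0.432. The two insulators already placed stand upright on their pads at right.

Emit:
send_rows(gripper=[1, 1, 1, 1, 1, 0, 0, 0, 0, 0, 0, 0], offset=[[0.2, 0.05, 0], [0, 0, -1], [0, 0, -1], [0, 0, -1], [0, 0, -0.7], [0, 0, 0], [0, 0, 0], [0, 0, 0], [0, 0, 0], [0, 0, 0], [0, 0, 0], [0, 0, 0]], twist=[0, 0, 0, 0, 0, 0, 0, 0, 0, 0, 0, 0])

```text
time: 19.75
tcp_pos: [0.437, -0.0657, 0.052]
orientation: [0.707, -0.706, -0.031, 0.017]
contact_force: [-0.4, -0.7, -1.6]
gripper_width: 0.533
```

Emit:
send_rows(gripper=[0, 0, 0, 0, 0, 0, 0, 0, 0, 0, 0, 0], offset=[[0, 0, 1], [0, 0, 1], [0, 0, 1], [0, 0, 1], [0, 0.9, 1], [0, 0.9, 0.5], [0.5, 0.9, 0], [0.8, 0.9, 0], [0.8, 0.9, 0], [0.9, 0.9, 0], [0.9, 0.9, 0], [0.9, 0.9, 0]], twist=[0, 0, 0, 0, 0, 0, 0, 0, 0, 0, 0, 0])

```text
time: 21.25
tcp_pos: [0.5332, 0.0826, 0.1628]
orientation: [0.708, -0.705, -0.028, 0.016]
contact_force: [0.5, 0.2, -3.1]
gripper_width: 0.532
```

Emit:
send_rows(gripper=[0, 0, 0, 0, 0, 0, 0, 0], offset=[[0.9, 0.9, 0], [0.9, 0.7, 0], [0.8, 0, -0.5], [0, 0, -1], [0, 0, -1], [0, 0, 0], [0, 0, 0], [0, 0, 0]], twist=[0, 0, 0, 0, 0, 0, 0, 0])

```text
time: 22.25
tcp_pos: [0.5877, 0.1145, 0.1071]
orientation: [0.708, -0.705, -0.027, 0.018]
contact_force: [-0.1, -0.4, -1.7]
gripper_width: 0.533
```

Run:
```python
from h import *
im=r.get_image("wrist");save(im,"w6.png")
im=r.get_image("side");save(im,"s6.png")
o=r.get_obs();print(o["tcp_pos"],o["orientation"])
```

```text
[0.58791646 0.11460668 0.1074219 ] [ 0.7081533  -0.70530595 -0.02745921  0.01756171]
```

View pics/w6.png

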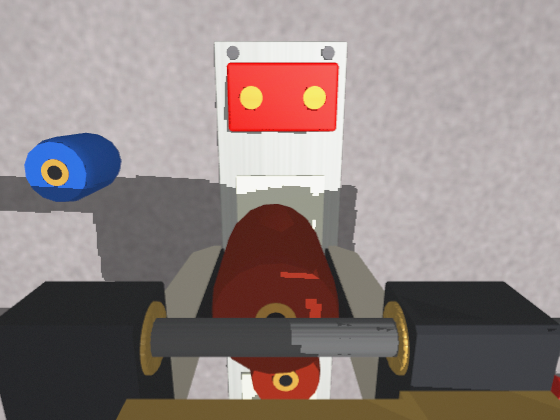

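View pics/s6.png

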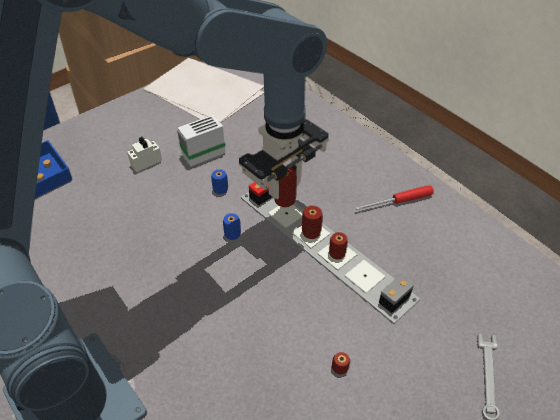

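The 80 is held above the red-end pad with its insert at (276,~316). The placed 65's insert is at (286,380) and the red cap's centre is at (282,97). The side view agrees with this.

Run:
```python
from h import *
im=r.get_image("wrist")
for p,z in(((276,316),.1354),((286,380.5),.073),((282.5,97),.047)): print(atz(im,p,z))
```

```text
[0.58690808 0.11668493 0.1354    ]
[0.5991998  0.03540503 0.073     ]
[0.58707175 0.19463509 0.047     ]
```

Emit:
send_rows(gripper=[0, 0, 0, 0, 0, 0], offset=[[0.25, -0.05, 0], [0, 0, -0.7], [0, 0, -0.7], [0, 0, -0.6], [0, 0, 0], [0, 0, 0]], twist=[0, 0, 0, 0, 0, 0])

```text
time: 23.15
tcp_pos: [0.5927, 0.1138, 0.064]
orientation: [0.708, -0.705, -0.027, 0.018]
contact_force: [-0.3, 0.5, -2.7]
gripper_width: 0.533
```

Emit:
send_rows(gripper=[0, 0, 0, 0.75, 0.75, 0.75, 0.75, 1, 1, 1, 1, 1], offset=[[0.03, -0.03, -0.14], [0, 0, -0.06], [0, 0, 0], [0, 0, 0], [0, 0, 0], [0, 0, 0], [0, 0, 0], [0, 0, 1], [0, 0, 1], [0, 0, 1], [0, 0, 1], [0, 0, 0]], twist=[0, 0, 0, 0, 0, 0, 0, 0, 0, 0, 0, 0])

```text
time: 24.65
tcp_pos: [0.5949, 0.1131, 0.1444]
orientation: [0.708, -0.705, -0.029, 0.016]
contact_force: [0.4, 0.5, -0.0]
gripper_width: 0.999
```

Emit:
send_rows(gripper=[1, 1, 1, 1, 1, 1, 1, 1, 1, 1, 1, 1], offset=[[-0.9, -0.9, 0], [-0.9, -0.95, 0], [-0.9, -1, 0], [-0.9, -1, 0], [-0.8, -1, 0], [-0.6, -1, 0], [-0.6, -1, 0], [-0.5, -1, 0], [-0.5, -1, 0], [-0.4, -1, 0], [-0.4, -1, 0], [-0.3, -1, 0]], twist=[0, 0, 0, 0, 0, 0, 0, 0, 0, 0, 0, 0])

```text
time: 26.15
tcp_pos: [0.4294, -0.1275, 0.1327]
orientation: [0.71, -0.704, -0.025, 0.022]
contact_force: [0.5, -0.1, -0.1]
gripper_width: 1.002
```

Emit:
send_rows(gripper=[1, 1, 1, 1, 1, 1, 1, 1], offset=[[-0.1, -1, 0], [-0.1, -1, 0], [-0.1, -1, 0], [-0.1, -1, -0.5], [0, -1, -1], [0, -1, -0.8], [0, 0, 0], [0, 0, 0]], twist=[0, 0, 0, 0, 0, 0, 0, 0])

```text
time: 27.15
tcp_pos: [0.4169, -0.2494, 0.0794]
orientation: [0.712, -0.701, -0.022, 0.024]
contact_force: [-0.3, 0.4, 0.2]
gripper_width: 0.997
```

Run:
```python
from h import *
im=r.get_image("wrist");save(im,"w7.png")
o=r.get_obs();print(o["tcp_pos"],o["orientation"])
```

```text
[ 0.41698157 -0.24936444  0.07947631] [ 0.71200855 -0.70143375 -0.02167213  0.02376636]
```

View pics/w7.png

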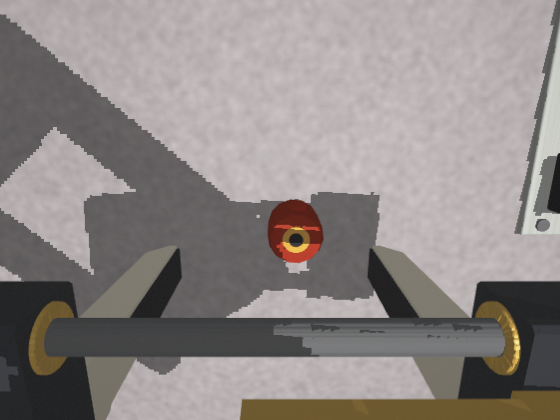

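The 35's insert is at (296,239), right of the jaw centre, which agrees with the world position (0.4275, -0.244).

Emit:
send_rows(gripper=[1, 1, 1, 1, 1], offset=[[0.5, 0.25, 0], [0, 0, -0.8], [0, 0, -0.8], [0, 0, -0.7], [0, 0, 0]], twist=[0, 0, 0, 0, 0])

```text
time: 27.82
tcp_pos: [0.4313, -0.2416, 0.0352]
orientation: [0.711, -0.703, -0.025, 0.023]
contact_force: [0.7, -0.6, 0.4]
gripper_width: 1.001
```

Emit:
send_rows(gripper=[1, 1, 0, 0, 0, 0, 0, 0, 0, 0, 0, 0], offset=[[-0.1, -0.1, -0.4], [0, 0, 0], [0, 0, 0], [0, 0, 0], [0, 0, 0], [0, 0, 0], [0, 0, 0], [0, 0, 0], [0, 0, 0], [0, 0, 0], [0, 0, 0], [0, 0, 0]], twist=[0, 0, 0, 0, 0, 0, 0, 0, 0, 0, 0, 0])

```text
time: 29.32
tcp_pos: [0.4302, -0.2445, 0.0283]
orientation: [0.71, -0.703, -0.025, 0.022]
contact_force: [-0.2, 0.2, 0.4]
gripper_width: 0.341
```

Emit:
send_rows(gripper=[0, 0, 0, 0, 0, 0, 0, 0, 0, 0, 0, 0], offset=[[0, 0, 1], [0, 0, 1], [0, 0, 1], [0, 0, 1], [0.89, 0.6, 0], [0.89, 0.6, 0], [0.89, 0.6, 0], [0.89, 0.6, 0], [0.89, 0.6, 0], [0.89, 0.6, 0], [0.89, 0.6, 0], [0.89, 0.6, 0]], twist=[0, 0, 0, 0, 0, 0, 0, 0, 0, 0, 0, 0])

```text
time: 30.82
tcp_pos: [0.5755, -0.1447, 0.1097]
orientation: [0.711, -0.703, -0.023, 0.022]
contact_force: [0.0, -0.6, -0.2]
gripper_width: 0.339
```

Emit:
send_rows(gripper=[0, 0, 0, 0, 0, 0], offset=[[0.89, 0.6, 0], [0.89, 0.6, 0], [0, 0, -1], [0, 0, -0.8], [0, 0, 0], [0, 0, 0]], twist=[0, 0, 0, 0, 0, 0])

```text
time: 31.58
tcp_pos: [0.6157, -0.1169, 0.0721]
orientation: [0.711, -0.703, -0.024, 0.023]
contact_force: [0.2, -0.0, 0.1]
gripper_width: 0.334
```

Run:
```python
from h import *
im=r.get_image("wrist");save(im,"w8.png")
o=r.get_obs();print(o["tcp_pos"],o["orientation"])
```

```text
[ 0.61559825 -0.11687956  0.07207183] [ 0.71070993 -0.70270032 -0.02424323  0.0227142 ]
```

View pics/w8.png

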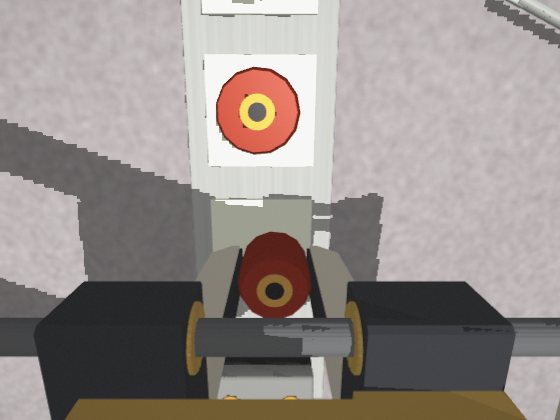

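The 35 is held with its insert at (275,291). The 50 is well centred on its pad at (258,111).

Run:
```python
from h import *
im=r.get_image("wrist")
for p,z in(((275,291),.0788),((258,111.5),.058)): print(atz(im,p,z))
```

```text
[ 0.61473673 -0.11636492  0.0788    ]
[ 0.60289007 -0.0445982   0.058     ]
```

Emit:
send_rows(gripper=[0, 0, 0, 0, 0, 0], offset=[[-0.35, -0.4, 0], [0, 0, -0.6], [0, 0, -0.6], [0, 0, -0.3], [0, 0, 0], [0, 0, 0]], twist=[0, 0, 0, 0, 0, 0])

```text
time: 32.42
tcp_pos: [0.608, -0.1262, 0.0408]
orientation: [0.711, -0.703, -0.024, 0.022]
contact_force: [-0.1, -0.0, -1.4]
gripper_width: 0.338
```

Emit:
send_rows(gripper=[0, 0, 0, 0.6, 0.6, 0.6, 0.6, 1, 1, 1, 1, 1], offset=[[0.04, 0.04, -0.14], [0, 0, -0.06], [0, 0, 0], [0, 0, 0], [0, 0, 0], [0, 0, 0], [0, 0, 0], [0, 0, 1], [0, 0, 1], [0, 0, 1], [0, 0, 1], [0, 0, 1]], twist=[0, 0, 0, 0, 0, 0, 0, 0, 0, 0, 0, 0])

```text
time: 33.92
tcp_pos: [0.608, -0.1248, 0.1383]
orientation: [0.711, -0.703, -0.023, 0.023]
contact_force: [-0.8, -0.7, 0.3]
gripper_width: 0.997
```

Emit:
send_rows(gripper=[1, 1, 1, 1, 1, 1, 1, 1, 1, 1, 1], offset=[[-1, 0, 1], [-1, 0, 1], [-1, 0, 0.5], [-1, 0, 0], [-1, 0, 0], [-1, 0, 0], [-1, 0, 0], [-1, 0, 0], [-1, -0.5, 0], [-0.5, -0.5, 0], [0, 0, 0]], twist=[0, 0, 0, 0, 0, 0, 0, 0, 0, 0, 0])

```text
time: 35.3
tcp_pos: [0.4134, -0.1457, 0.1934]
orientation: [0.71, -0.704, -0.026, 0.02]
contact_force: [0.1, 0.3, 0.8]
gripper_width: 1.001
```

Run:
```python
from loc import *
for c in ims: save(ims[c],c+"9.png")
ap={'ins80':(.5925,.1152,.08,.025),'ins65':(.5985,.0354,.065,.022),'ins50':(.603,-.0442,.05,.019),'ins35':(.6077,-.1248,.035,.016)}
for n,(x,y,h,rad) in ap.items():
  for c,im in ims.items():
    m=insmask(im); b=box(im,x,y,.008,h,rad)
    m=cv2.morphologyEx(m,cv2.MORPH_CLOSE,np.ones((5,5)))
    k,l,st,ce=cv2.connectedComponentsWithStats(m)
    i=1+np.argmin(np.linalg.norm(ce[1:]-(b[:2]+b[2:])/2,axis=1))
    s=st[i];mb=np.r_[s[0]-.5,s[1]-.5,s[0]+s[2]-.5,s[1]+s[3]-.5]
    f=lambda p:(box(im,p[0],p[1],.008,h,rad)-mb)
    o=least_squares(f,[x,y]);print(n,c,np.round(o.x,4),'off mm',np.round(1000*(o.x-[x,y]),1),'res',np.round(o.fun,1))
for n in("top","side"):
  for m in r.mark_of("supply",n)[:1]: print(m["at"],atz(ims[n],m["at"],0))
print(r.get_obs()["time"])
```

```text
ins80 top [0.594  0.1126] off mm [ 1.5 -2.6] res [-1.3 -1.2  1.3  1.3]
ins80 side [0.5705 0.1677] off mm [-22.   52.5] res [ 4.2 -1.6 -4.3  1.7]
ins65 top [0.5996 0.036 ] off mm [1.1 0.6] res [-1.8 -1.1  1.8  1.1]
ins65 side [ 0.5895 -0.0628] off mm [ -9.  -98.2] res [ -4.5 -10.6   4.4  10.1]
ins50 top [ 0.6025 -0.0449] off mm [-0.5 -0.7] res [-2.  -1.1  1.9  1.1]
ins50 side [ 0.5942 -0.0589] off mm [ -8.8 -14.7] res [-2.8 -7.   2.7  6.7]
ins35 top [ 0.608  -0.1246] off mm [0.3 0.2] res [-1.9 -1.1  1.8  1.1]
ins35 side [ 0.6089 -0.1245] off mm [1.2 0.3] res [-1.  -0.6  1.   0.5]
[149.7, 196.8] [0.56703728 0.41353513 0.        ]
[203.1, 151.7] [0.56569738 0.42277992 0.        ]
35.5
```

View pics/side9.png

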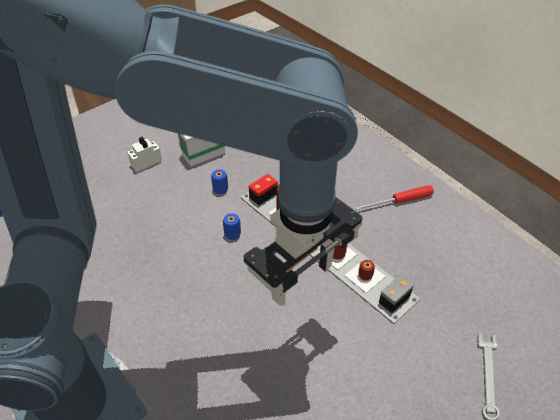

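View pics/top9.png

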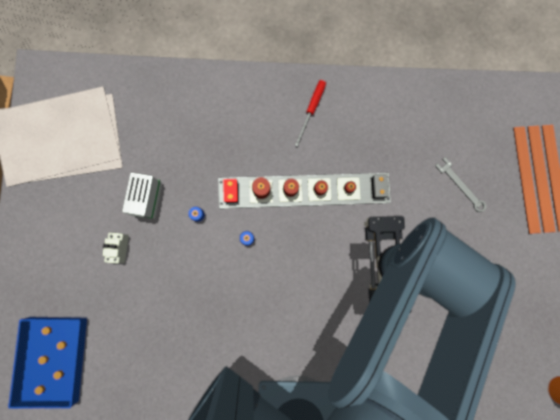

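The top view shows all four centred on their pads in descending order from red to grey, and the supply has not moved. In the side view the arm hides three of them, so I move it aside for one more check.

Emit:
send_rows(gripper=[1, 1, 1, 1, 1, 1, 1, 1, 1, 1, 1, 1], offset=[[0, -1, 0], [0, -1, 0], [0, -1, 0], [0, -1, 0], [0, -1, 0], [0, -1, 0], [0, -1, 0], [0, -1, 0], [0, -1, 0], [0, -1, 0], [0, -1, 0], [0, -1, 0]], twist=[0, 0, 0, 0, 0, 0, 0, 0, 0, 0, 0, 0])

```text
time: 37.0
tcp_pos: [0.415, -0.399, 0.1926]
orientation: [0.71, -0.703, -0.027, 0.022]
contact_force: [0.8, 0.8, 0.4]
gripper_width: 0.999
```

Emit:
send_rows(gripper=[1, 1, 1], offset=[[0, -1, 0], [0, 0, 0], [0, 0, 0]], twist=[0, 0, 0])

```text
time: 37.38
tcp_pos: [0.4147, -0.4217, 0.192]
orientation: [0.71, -0.703, -0.027, 0.021]
contact_force: [0.3, -0.5, -0.6]
gripper_width: 0.999
```

Run:
```python
from h import *
save(r.get_image("side"),"s10.png")
```

```text
(no output)
```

View pics/s10.png

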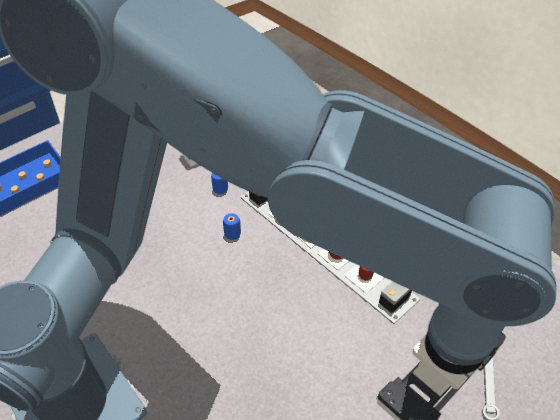

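The arm still hides part of the row, but the feet of the 50 and 35 show on their pads. The top view and wrist checks already confirm all four placements, so I hand in.

```bash
python3 -c "
from cell import r
r.finish_job();print(r.get_obs()['time'])"
```

```text
the job is handed in; nothing more can be done
the job is handed in; nothing more can be done
```

All four insulators are on their pads in the order 80, 65, 50, 35 mm from the red end block to the grey one. The job was handed in at about 37 s of the 99 s allowed; no verdict is reported.

- **Centring:** the last top-camera check put every insulator within about 3 mm of its pad's centre, against the 12 mm allowed. Wrist-camera checks of the 65 and 50 after placing agreed within 2 mm.
- **Supply and arm:** the marks on the power supply came out within about 8 mm of their first readings, which is about the scatter between the two cameras. The arm was clear of everything, and the blue look-alikes were not touched.
- **Not confirmed:** the side camera confirmed only the 35 (within about 1 mm) after the final placements. The arm hid the other three, so its fits for them were invalid. After release the 80 was checked only from above, and I did not measure tilt or height directly on any of them.

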